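# Close the label tub with the lid that snaps on

### The arm

A 6-joint arm with a two-finger parallel gripper is mounted at the origin on the work surface; the furniture and walls round the work are solid. World frame = base frame: x ahead of the robot, y to its left, z up, the work surface at z = 0. Lengths are in m, angles in rad, forces in N, time in s.
With the tool pointing down it reaches from about 0.3 to 1 m from the base axis. Payload 5.1 kg.
Tool frame: the origin (TCP) lies between the finger pads; the fingertips stand 25 mm ahead of it and the grasp point (between the pads) lies 6 mm ahead of it; z points along the fingers, y is the line along which they close (so a half turn about z gives the same grasp; the last joint's range is limited). The gripper opens to 95 mm and grips with 3 to 60 N. Pads are 20 mm wide; open, the fingers measure 119 mm over their backs; the gripper's body (75 mm by 180 mm) begins 59 mm behind the grasp point.
Start: joints at [1.081, 0.124, 1.65, -0, 1.367, -0.083], TCP at [0.257, 0.597, 0.208] pointing down, gripper open.
Joint ranges: [-2.61, 2.61], [-1.02, 2.33], [0.03, 2.71], [-1.35, 4.49], [0.32, 2.68], [-2.91, 2.91]. Speed limits (rad/s): [2.57, 2.57, 3.14, 3.14, 3.14, 3.14].

### API

Orientations are given as a unit quaternion [w, x, y, z].
In Python, from bench import sensors, cams, robot gives the robot as it stands. The module is installed in compiled form; this text tells all that it offers.
- The arm moves only by the tool apply_moves, never from a script. Its argument "targets" is one flat list of numbers, 6 for each row, row after row: the shift along the tool's x, y, z in cm, then the turn, a rotation vector about the tool's x, y, z in rad. A call has 1 to 10 rows; each row shifts and turns the commanded pose from where the row before left it, along the tool's axes as they then stand; what a row does not reach is not made up. A row lasts 1/10 s, in which the tool goes at most 50 mm and 8.59 degrees, less where a joint would pass 70% of its speed; a pose out of reach is approached as far as the arm can. A call with a gripper value outside its range is refused whole. "claw" is the opening, from 0 (shut) to 1 (fully open), set as the call begins (left out, the last holds). The fingers move at their own pace and stop on an object; "force" is the grip in N (left out, the last holds). Time passes only in rows, so rows that do not move let the fingers close. It gives the time, the measured TCP pose, the force, the opening and the grip force at its end, in the units of the state.
- sensors.read_state(): the state, without advancing time (a new reading comes with each control period).
- cams.camera(name): name is "scene" or "top"; returns the picture (480x640x3 uint8, blue, green, red); there is no depth.
- cams.calibration(name): a dict with "fx", "fy", "cx", "cy" (pixels), "distortion" ([k1, k2, p1, p2, k3] as OpenCV has them; the pictures are not rectified), "camera_from_world" (4x4, takes a point from world to camera coordinates). Camera axes: x right, y up, looking along -z (the intrinsics and any distortion apply to the point x, -y, -z); pixel columns grow to the right and rows downward; lengths in m; the calibration is good to about 2 mm. A picture is of the moment at which its call begins. calibration takes no time and is no camera call.
- robot.close_job(): hands the job in; it is judged then, once.
The state is a dict: "time_s": time; "joints": joint angles; "dq": joint speeds; "joint_torque": joint torques, N m; "eef_pos": TCP position; "tool_rot": TCP orientation; "force": force on the tool from outside, world axes, zero at the start; "wrist_torque": the same for the moment, N m; "gripper_width": opening from 0.0 (shut) to 1.0 (fully open); "grip_force": force on a finger pad.
Only numpy, scipy, OpenCV 4.12 (cv2) and the standard library are available. Lean on these libraries where they do the work, as an engineer would, in place of code of your own. Each camera call takes 0.05 s, during which the arm holds its last target. There are 200 camera calls.

### The job

Close the tub that holds the white roll of labels: of the three look-alike lids, find by trying the one that really snaps onto its rim, and press it fully home so that it sits centred and level all round. Leave the two lids that do not belong to it lying flat, right side up, on the table. Keep both tubs upright on the table with the roll in its tub, leave the tub with the tally counter open, and do not knock over or shove the bottle, the carton or the stapler.

Things in the scene. Friction and masses are not known exactly. Their poses are not given: they have to be found in the camera images.
- tub_a: round white plastic tub, open at the top, 64 mm high, rim about 104 to 112 mm across, wall 3 mm, loose on the table, 0.22 kg empty. Origin on its axis at the underside, z up. Four sprung snap lugs stand out from the wall, centred 10 mm under the rim.
- tub_b: second tub, like tub_a but with a slightly different rim width.
- label_roll: white roll of labels, 80 mm across, 50 mm high, lying flat on the floor of one of the two tubs (the one to close; which one varies), well below its rim; origin at the centre of its underside, 3.5 mm above the tub's underside.
- tally_counter: small pale hand tally counter, 33 x 48 x 52 mm, standing in the other tub, which stays open; origin at the centre of its underside.
- lid_1: round grey plastic lid, 125 mm across, about 70 g. Origin on its axis at the skirt's bottom edge (on the table at the start), z up. Plate underside, which seats on a tub's rim, at z = 15 mm, plate top 18 mm. Grip bar centred on top: 18 mm wide along the lid's x, 64 mm long along y, top at z = 40 mm. The three lids differ only in the bead width inside the skirt; which fits which tub is not told: try.
- lid_2: second lid, outwardly like lid_1. A lid that fits a tub slips over the rim (1.5 mm play all round, rounded edges lead it in), stops on the snap lugs about 7 mm above home, and clicks home when pressed on its middle with 10 to 15 N; lifted then, it brings the tub along. One side may catch first: press on till it is level. Home: lid origin 49 mm above the tub's origin.
- lid_3: third lid, outwardly like lid_1. A lid too tight for a tub stays up on the rim, about 14 mm above home, and cannot go on. A lid too wide drops to the home height by its own weight, meets no lugs, and stays loose.
- tub_a_lug0 (a joint): one out of four sprung lugs round the wall of tub_a: 0 when it stands out freely, growing as it is pushed in (m); a snapped lid keeps the lugs pushed in, 0.001 on average (readings are noisy); a wide lid that sits centred touches none. Lug 0 and lug 2 are opposite.
- tub_a_lug2 (a joint): one out of four sprung lugs round the wall of tub_a: 0 when it stands out freely, growing as it is pushed in (m); a snapped lid keeps the lugs pushed in, 0.001 on average (readings are noisy); a wide lid that sits centred touches none. Lug 0 and lug 2 are opposite.
- tub_b_lug0 (a joint): one out of four sprung lugs round the wall of tub_b: 0 when it stands out freely, growing as it is pushed in (m); a snapped lid keeps the lugs pushed in, 0.001 on average (readings are noisy); a wide lid that sits centred touches none. Lug 0 and lug 2 are opposite.
- tub_b_lug2 (a joint): one out of four sprung lugs round the wall of tub_b: 0 when it stands out freely, growing as it is pushed in (m); a snapped lid keeps the lugs pushed in, 0.001 on average (readings are noisy); a wide lid that sits centred touches none. Lug 0 and lug 2 are opposite.
- tablet_bottle: bystander: white tablet bottle, 41 mm across, 88 mm high, standing between the tubs; origin at the centre of its underside.
- kit_pack: bystander: small carton standing on end, 24 x 78 x 112 mm (x, y, z), left of the tubs; origin at the centre of its underside.
- stapler: bystander: blue desk stapler, 30 x 129 x 43 mm, right of the tubs; origin at the centre of its underside.

How it is judged:
At the end, for the whole second after the job is handed in: The fitting lid is snapped home on the roll's tub: gripped by its lugs, origin 46 to 52.5 mm above the tub's, axes within 2.5 mm and 0.06 rad. The other lids lie on the table, right side up (12 mm, 0.15 rad). Both tubs stand within 0.1 rad of upright, the roll in its tub, all under 20 mm/s (((horizontal distance between label_roll and tub_a below 0.02 m and value of joint any of tub_a_lug0, tub_a_lug2 above 0.0004 m and ((z of lid_1 in the frame of tub_a between 0.046 and 0.0525 m and horizontal distance between lid_1 and tub_a below 0.0025 m and angle between the z axis of lid_1 and the z axis of tub_a, either way round below 0.06 rad and height (world z) of each of lid_2, lid_3 below 0.012 m and angle between each of lid_2, lid_3's own z axis and vertical below 0.15 rad) or (z of lid_2 in the frame of tub_a between 0.046 and 0.0525 m and horizontal distance between lid_2 and tub_a below 0.0025 m and angle between the z axis of lid_2 and the z axis of tub_a, either way round below 0.06 rad and height (world z) of each of lid_1, lid_3 below 0.012 m and angle between each of lid_1, lid_3's own z axis and vertical below 0.15 rad) or (z of lid_3 in the frame of tub_a between 0.046 and 0.0525 m and horizontal distance between lid_3 and tub_a below 0.0025 m and angle between the z axis of lid_3 and the z axis of tub_a, either way round below 0.06 rad and height (world z) of each of lid_1, lid_2 below 0.012 m and angle between each of lid_1, lid_2's own z axis and vertical below 0.15 rad))) or (horizontal distance between label_roll and tub_b below 0.02 m and value of joint any of tub_b_lug0, tub_b_lug2 above 0.0004 m and ((z of lid_1 in the frame of tub_b between 0.046 and 0.0525 m and horizontal distance between lid_1 and tub_b below 0.0025 m and angle between the z axis of lid_1 and the z axis of tub_b, either way round below 0.06 rad and height (world z) of each of lid_2, lid_3 below 0.012 m and angle between each of lid_2, lid_3's own z axis and vertical below 0.15 rad) or (z of lid_2 in the frame of tub_b between 0.046 and 0.0525 m and horizontal distance between lid_2 and tub_b below 0.0025 m and angle between the z axis of lid_2 and the z axis of tub_b, either way round below 0.06 rad and height (world z) of each of lid_1, lid_3 below 0.012 m and angle between each of lid_1, lid_3's own z axis and vertical below 0.15 rad) or (z of lid_3 in the frame of tub_b between 0.046 and 0.0525 m and horizontal distance between lid_3 and tub_b below 0.0025 m and angle between the z axis of lid_3 and the z axis of tub_b, either way round below 0.06 rad and height (world z) of each of lid_1, lid_2 below 0.012 m and angle between each of lid_1, lid_2's own z axis and vertical below 0.15 rad)))) and angle between each of tub_a, tub_b's own z axis and vertical below 0.1 rad and height (world z) of each of tub_a, tub_b below 0.008 m and linear speed of each of lid_1, lid_2, lid_3, tub_a, tub_b, label_roll below 0.02 m/s); the robot touches nothing.
It fails at once if a tub is tipped by more than 0.5 rad (angle between any of tub_a, tub_b's own z axis and vertical above 0.5 rad).
It fails at once if the bottle, the carton or the stapler is shoved by more than 40 mm or tipped by more than 0.5 rad (distance of any of tablet_bottle, kit_pack, stapler from where it was at the start of the episode above 0.04 m or angle between any of tablet_bottle, kit_pack, stapler's own z axis and vertical above 0.5 rad).
It also fails if it takes over 72 s, if anything falls off the work surface, if the arm or the gripper's body presses on something with over 40 N, if the wrist force passes 120 N, or if a joint passes its speed limit or range.

## Working session

There is one attempt and no reset: what is moved stays moved. The work goes in short steps, Python scripts to look and compute and a tool call to move; the robot and the scene stay as the last step left them, time stands still between calls to the robot, and variables do not carry over. Pictures are saved under pics/ and viewed, at most 10 in all, crops included, and the job is handed in when it is done.

Besides the shell and the picture viewer there is one more tool, called after "Emit:" as name(argument=value, ...) on one line, values as JSON. apply_moves: Moves the arm, as the interface text tells. Its arguments: {"type":"object","properties":{"targets":{"type":"array","items":{"type":"number"}},"claw":{"type":"number"},"force":{"type":"number"}},"required":["targets"]}

```bash
mkdir -p pics; python3 - <<'E'
from bench import sensors,cams
import cv2,numpy as np
for n in("scene","top"):
    cv2.imwrite(f"pics/{n}0.png",cams.camera(n)); c=cams.calibration(n); print(n,c["fx"],c["cx"],c["cy"],c["distortion"]); print(np.round(c["camera_from_world"],3))
s=sensors.read_state(); print(s)
E
```

```text
scene 435.2368976740393 314.82573166874334 236.54093497667654 [0.00707242 0.         0.         0.         0.        ]
[[ 0.769 -0.639  0.008 -0.405]
 [ 0.474  0.579  0.663 -0.308]
 [-0.428 -0.506  0.748 -0.758]
 [ 0.     0.     0.     1.   ]]
top 442.61187396815563 320.62180508312366 241.8297411502454 [-0.08697914  0.          0.          0.          0.        ]
[[ 0.014 -1.     0.02  -0.026]
 [ 0.997  0.015  0.069 -0.55 ]
 [-0.07   0.019  0.997 -1.059]
 [ 0.     0.     0.     1.   ]]
{'time_s': 0.1, 'joints': array([ 1.08141589e+00,  1.24442399e-01,  1.65152391e+00,  1.78312191e-05,
        1.36752060e+00, -8.25767804e-02]), 'dq': array([-0.00153917, -0.00206811,  0.00029779,  0.00033573,  0.00088126,
       -0.00247869]), 'joint_torque': array([ 2.19481076e-04, -4.18883765e+01, -3.61095536e+01,  7.76503491e-02,
        4.61904821e-02, -7.00187957e-05]), 'eef_pos': array([0.25691723, 0.59642424, 0.20721636]), 'tool_rot': array([-2.75557235e-04,  2.02003873e-01,  9.79384265e-01, -9.06198691e-04]), 'force': array([-0.22334341,  0.27144933,  0.67407929]), 'wrist_torque': array([-0.00133056, -0.01295829,  0.00697792]), 'grip_force': 0.0, 'gripper_width': 0.997287572444366}
```

View pics/top0.png

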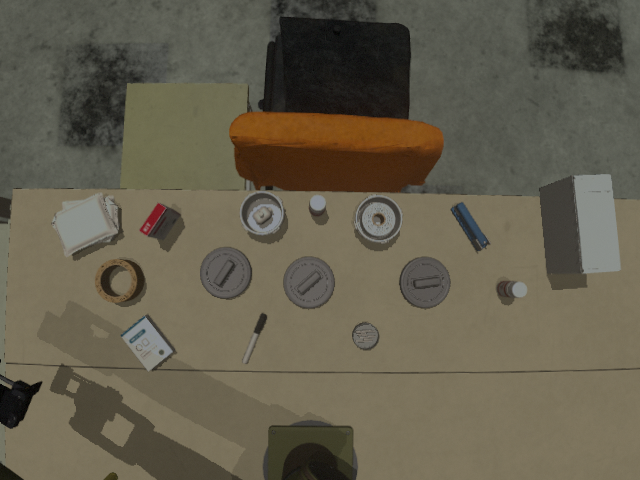

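View pics/scene0.png

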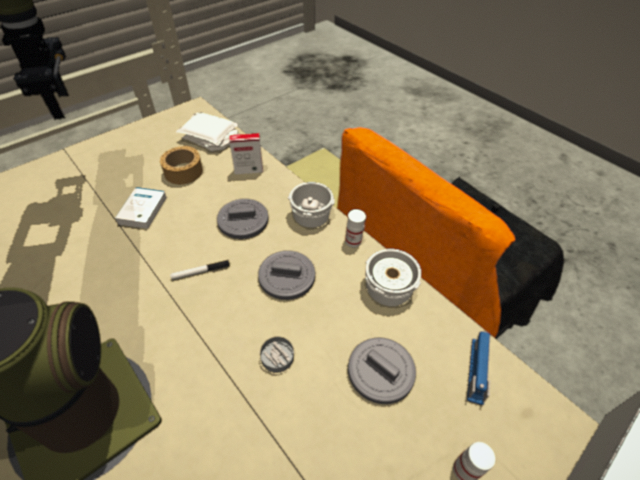

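The top view shows the lids at about (226,272), (309,282) and (425,282). The roll tub is at (378,218), the counter tub at (263,214), the bottle at (318,205) and the stapler at (469,226). The scene view agrees. Next I'll fit circles in both cameras.

```bash
cat > h.py <<'E'
from bench import sensors,cams
import cv2,numpy as np
from scipy.optimize import minimize
C={n:cams.calibration(n) for n in("scene","top")}
def proj(n,P):
    c=C[n];T=np.array(c["camera_from_world"]);p=np.atleast_2d(P)@T[:3,:3].T+T[:3,3]
    p=p*[1,-1,-1];K=np.array([[c["fx"],0,c["cx"]],[0,c["fy"],c["cy"]],[0,0,1]])
    return cv2.projectPoints(p.reshape(-1,1,3),np.zeros(3),np.zeros(3),K,np.array(c["distortion"]))[0][:,0]
def ortho(n,img,z,cx,cy,half,mm=0.5):
    # image up=+x, left=+y
    k=int(2*half/mm*1e3); i=np.arange(k)*mm/1e3-half
    X,Y=np.meshgrid(cx-i,cy-i,indexing="ij")
    uv=proj(n,np.c_[X.ravel(),Y.ravel(),np.full(X.size,z)]).reshape(k,k,2).astype(np.float32)
    return cv2.remap(img,uv[...,0],uv[...,1],cv2.INTER_CUBIC)
def unproj(n,u,v,z):
    f=lambda q:np.sum((proj(n,[q[0],q[1],z])[0]-[u,v])**2)
    return minimize(f,[.5,0],method="Nelder-Mead",options=dict(xatol=1e-5,fatol=1e-6)).x
def ring(imgs,names,z,r,x0,rng=.015):
    t=np.linspace(0,2*np.pi,180,endpoint=False);cs=np.c_[np.cos(t),np.sin(t)]
    G={n:cv2.GaussianBlur(cv2.cvtColor(imgs[n],6),(0,0),.8).astype(np.float32) for n in names}
    def samp(n,x,rr):
        uv=proj(n,np.c_[x[0]+rr*cs[:,0],x[1]+rr*cs[:,1],np.full(180,z)]).astype(np.float32)
        return cv2.remap(G[n],uv[:,0],uv[:,1],cv2.INTER_CUBIC)
    def score(x): return -sum(np.mean(np.clip(samp(n,x,r+.003)-samp(n,x,r-.003),-60,60))*sg for n in names)
    out=[]
    for sg in(1,-1):
        g=[(score((x0[0]+a,x0[1]+b)),x0[0]+a,x0[1]+b) for a in np.arange(-rng,rng+1e-9,.003) for b in np.arange(-rng,rng+1e-9,.003)]
        b=min(g); m=minimize(score,b[1:],method="Nelder-Mead",options=dict(initial_simplex=np.array([b[1:]]*3)+[[0,0],[.002,0],[0,.002]],xatol=1e-4,fatol=.01))
        out.append((m.fun,m.x))
    return min(out,key=lambda q:q[0])
E
python3 - <<'E'
from h import *
I={"top":cv2.imread("pics/top0.png"),"scene":cv2.imread("pics/scene0.png")}
tiles=[]
for nm,u,v,z,r in[("L",226,272,.018,.0625),("M",309,282,.018,.0625),("R",425,282,.018,.0625),("tubRoll",378,218,.064,.054),("tubCnt",263,214,.064,.054)]:
    x=unproj("top",u,v,z)
    for ns in(["top"],["scene"],["top","scene"]):
        s,p=ring(I,ns,z,r,x); print(nm,ns,round(s,1),np.round(p,4))
    for n in I:
        zz=.04 if z<.03 else z
        tiles.append(cv2.resize(ortho(n,I[n],zz,p[0],p[1],.075),(150,150))); t=tiles[-1]
        cv2.circle(t,(75,75),1,(0,0,255),-1)
for nm,u,v,z in[("bottle",318,205,.088),("stap",471,226,.04)]: print(nm,unproj("top",u,v,z))
o=np.vstack([np.hstack(tiles[0::2]),np.hstack(tiles[1::2])]); cv2.imwrite("pics/t.png",o)
E
```

```text
L ['top'] -25.7 [0.4709 0.2108]
L ['scene'] -42.8 [0.4676 0.2019]
L ['top', 'scene'] -49.7 [0.4678 0.2021]
M ['top'] -25.5 [0.451  0.0092]
M ['scene'] -45.0 [0.448  0.0025]
M ['top', 'scene'] -53.2 [0.4484 0.0037]
R ['top'] -26.6 [ 0.4551 -0.2726]
R ['scene'] -45.4 [ 0.4518 -0.2784]
R ['top', 'scene'] -56.0 [ 0.4519 -0.2781]
tubRoll ['top'] -16.3 [ 0.6153 -0.1644]
tubRoll ['scene'] -21.4 [ 0.6134 -0.1604]
tubRoll ['top', 'scene'] -35.7 [ 0.6149 -0.1637]
tubCnt ['top'] -26.7 [0.6158 0.1243]
tubCnt ['scene'] -24.4 [0.6152 0.1218]
tubCnt ['top', 'scene'] -48.9 [0.6156 0.1231]
bottle [ 0.63022864 -0.00947777]
stap [ 0.59325355 -0.38357608]
```

View pics/t.png

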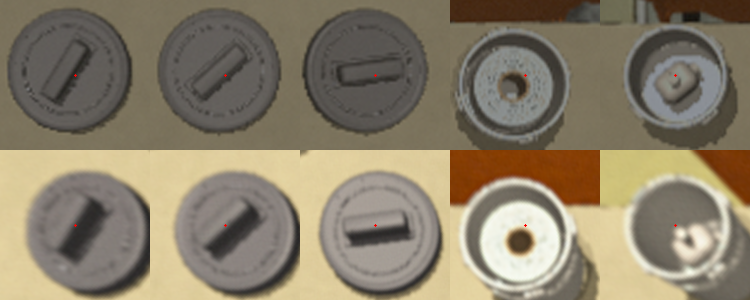

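The tiles show the lid bars clearly. The roll-tub ring fit is off by about 10 mm, because the tub appears at roughly (514,83) in its tile. I'll enlarge the tub and lids.

```bash
python3 - <<'E'
from h import *
I={"top":cv2.imread("pics/top0.png"),"scene":cv2.imread("pics/scene0.png")}
def tile(n,z,x,y,r):
    t=cv2.resize(ortho(n,I[n],z,x,y,.075),(266,266),interpolation=cv2.INTER_CUBIC)
    k=266/.15
    cv2.line(t,(133,123),(133,143),(0,0,255),1);cv2.line(t,(123,133),(143,133),(0,0,255),1)
    cv2.circle(t,(133,133),int(r*k),(0,255,0),1);return t
a=[tile("top",.064,.607,-.153,.054),tile("scene",.064,.607,-.156,.054),tile("top",.064,.6156,.1243,.054)]
b=[tile("top",.018,x,y,.0625) for x,y in[(.4709,.2108),(.451,.0092),(.4551,-.2726)]]
cv2.imwrite("pics/t2.png",np.vstack([np.hstack(a),np.hstack(b)]))
E
```

```text
(no output)
```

View pics/t2.png

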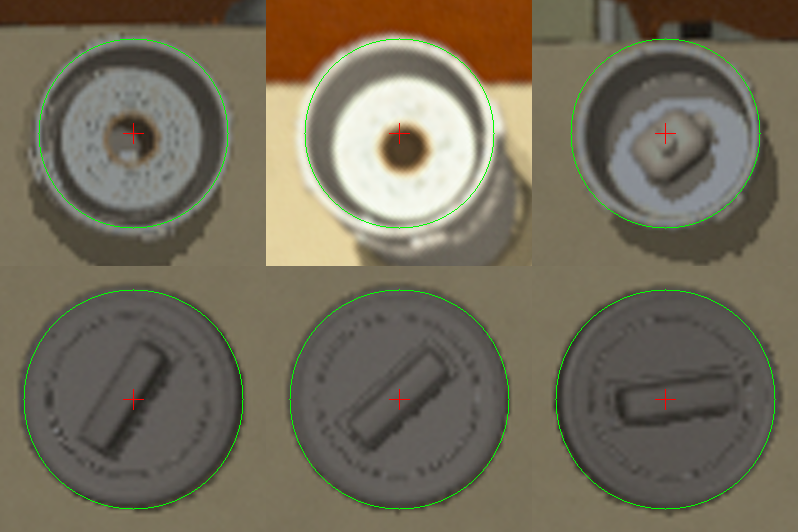

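The circles match. The roll tub is at about (0.607,-0.153), with the lids at (0.471,0.211), (0.451,0.009) and (0.455,-0.273). Their bars run at about -28°, -42° and -84°. I'll start with the left lid, which is nearest.

```bash
cat > go.py <<'E'
import sys,numpy as np
from bench import sensors
from scipy.spatial.transform import Rotation as R
x,y,z,yaw=map(float,sys.argv[1:5]); s=sensors.read_state()
q=s["tool_rot"]; r=R.from_quat(q[[1,2,3,0]]) ; M=r.as_matrix()
a=np.radians(yaw); ang=np.arctan2(M[1,0],M[0,0])
if np.cos(a-ang)<0: a+=np.pi
t=R.from_matrix(np.array([[np.cos(a),np.sin(a),0],[np.sin(a),-np.cos(a),0],[0,0,-1]]))
print("t",round(s["time_s"],2),"pos",np.round(s["eef_pos"],4),"yaw",np.round(np.degrees(ang),1),"F",np.round(s["force"],1),"w",round(s["gripper_width"],3),"grip",s["grip_force"])
d=np.array([x,y,z])-s["eef_pos"]
print("shift cm, current frame",np.round(r.inv().apply(d)*100,2)," after turn",np.round(t.inv().apply(d)*100,2)," turn",np.round((r.inv()*t).as_rotvec(),3),"j",np.round(s["joints"],2))
E
python3 go.py .4709 .2108 .12 -27.6
python3 - <<'E'
from h import *
from itertools import product
I=cv2.imread("pics/top0.png")
# bar angle: gradient-free check via structure tensor of ortho at z=.04 inside r<40mm
for x,y in[(.4709,.2108),(.451,.0092),(.4551,-.2726)]:
    g=cv2.GaussianBlur(cv2.cvtColor(ortho("top",I,.04,x,y,.036),6).astype(np.float32),(0,0),4)
    gx=cv2.Sobel(g,5,1,0);gy=cv2.Sobel(g,5,0,1)
    k=g.shape[0];m=np.hypot(*np.mgrid[-k/2:k/2,-k/2:k/2])<k/2-2
    th=.5*np.arctan2(2*(gx*gy)[m].sum(),((gx**2-gy**2)[m]).sum()) # gradient dir in image (u,v)
    u,v=-np.sin(th),np.cos(th)
    print(np.degrees(np.arctan2(-u,-v))%180-180)
E
```

```text
t 0.1 pos [0.2569 0.5964 0.2072] yaw 156.7 F [-0.2  0.3  0.7] w 0.997 grip 0.0
shift cm, current frame [-34.91 -26.93   8.77]  after turn [-36.83 -24.26   8.72]  turn [-0.002 -0.     0.075] j [ 1.08  0.12  1.65  0.    1.37 -0.08]
-31.140747
-48.286148
-83.58271
```

Emit:
apply_moves(targets=[-3.5,-2.7,0.5,0,0,0.01,-3.5,-2.7,0.5,0,0,0.01,-3.5,-2.7,0.5,0,0,0.01,-3.5,-2.7,0.5,0,0,0.01,-3.5,-2.7,0.5,0,0,0.01,-3.5,-2.7,0.5,0,0,0.01,-3.5,-2.7,0.5,0,0,0.01,-3.5,-2.7,0.5,0,0,0.01,-3.5,-2.7,0.5,0,0,0.01,-2,-1.7,0.5,0,0,0.01], claw=1, force=40)

```text
time_s: 1.1
eef_pos: [0.4463, 0.2147, 0.1578]
tool_rot: [-0.0, 0.252, 0.968, -0.0]
force: [0.0, 0.6, -0.3]
gripper_width: 1.0
grip_force: 0.0
```

```bash
python3 go.py .4709 .2108 .046 -30
```

```text
t 1.1 pos [0.4463 0.2147 0.1578] yaw 150.8 F [ 0.   0.6 -0.3] w 1.0 grip 0.0
shift cm, current frame [-2.34  0.87 11.18]  after turn [-2.33  0.89 11.18]  turn [-0.001  0.     0.014] j [ 0.34 -0.19  2.04 -0.    1.29 -0.72]
```

Emit:
apply_moves(targets=[-1.2,0.45,2,0,0,0.014,-1.1,0.4,2,0,0,0,0,0,2,0,0,0,0,0,2,0,0,0,0,0,1.6,0,0,0,0,0,1.0,0,0,0,0,0,0.5,0,0,0,0,0,0,0,0,0])

```text
time_s: 1.9
eef_pos: [0.4695, 0.2133, 0.0468]
tool_rot: [-0.001, 0.257, 0.966, -0.0]
force: [0.2, -0.8, 0.4]
gripper_width: 0.996
grip_force: 0.0
```

```bash
python3 go.py .4709 .2108 .046 -30; python3 -c "
from h import *
I=cams.camera('scene');cv2.imwrite('pics/s1.png',cv2.resize(I[120:320,130:330],(600,600),interpolation=2))"
```

```text
t 1.9 pos [0.4695 0.2133 0.0468] yaw 150.2 F [ 0.2 -0.8  0.4] w 0.996 grip 0.0
shift cm, current frame [-0.25 -0.15  0.08]  after turn [-0.25 -0.15  0.08]  turn [-0.001 -0.001  0.003] j [ 0.32 -0.01  2.08  0.    1.07 -0.73]
```

View pics/s1.png

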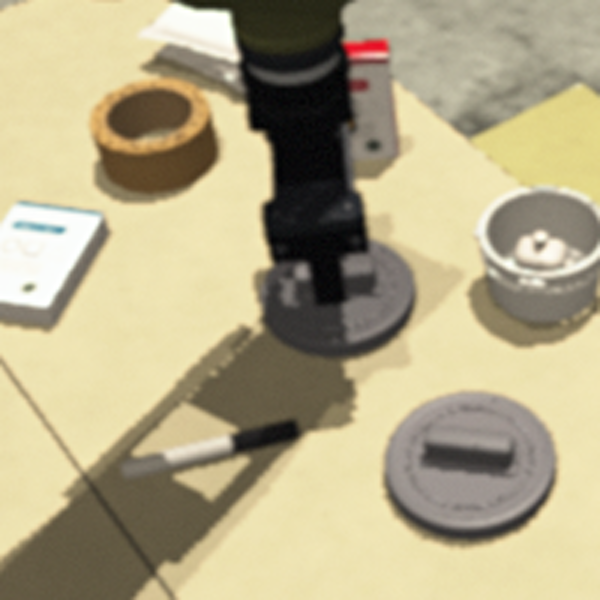

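The gripper straddles the left lid's bar, near (330,270) in this crop. I'll make a small correction and then grip.

Emit:
apply_moves(targets=[-0.25,-0.15,0.05,0,0,0,0,0,0,0,0,0,0,0,0,0,0,0,0,0,0,0,0,0,0,0,0,0,0,0,0,0,0,0,0,0,0,0,0,0,0,0,0,0,0,0,0,0], claw=0)

```text
time_s: 2.75
eef_pos: [0.4713, 0.2109, 0.0469]
tool_rot: [-0.0, 0.257, 0.966, -0.0]
force: [-0.2, -0.2, 0.5]
gripper_width: 0.382
grip_force: 0.0
```

Emit:
apply_moves(targets=[0,0,0,0,0,0,0,0,-2,0,0,0,0,0,-3,0,0,0,0,0,-4,0,0,0,0,0,-4,0,0,0,0,0,-2.5,0,0,0,0,0,0,0,0,0])

```text
time_s: 3.45
eef_pos: [0.4739, 0.2118, 0.2072]
tool_rot: [0.004, 0.257, 0.966, 0.003]
force: [0.7, 0.2, 0.3]
gripper_width: 0.005
grip_force: 0.0
```

```bash
python3 go.py .607 -.1535 .2 -30
```

```text
t 3.45 pos [0.4739 0.2118 0.2072] yaw 150.2 F [0.7 0.2 0.3] w 0.005 grip 0.0
shift cm, current frame [-29.71 -25.07   0.73]  after turn [-29.79 -24.98   0.72]  turn [0.007 0.006 0.003] j [ 0.32 -0.18  1.95  0.    1.36 -0.73]
```

The fingers close slowly and I lifted before they had gripped. I'll go back down and wait longer.

Emit:
apply_moves(targets=[0.2,-0.1,0,0,0,0,0,0,0,0,0,0,0,0,2,0,0,0,0,0,2,0,0,0,0,0,2,0,0,0,0,0,2,0,0,0,0,0,0,0,0,0], claw=0.55)

```text
time_s: 4.15
eef_pos: [0.4654, 0.2098, 0.1164]
tool_rot: [-0.004, 0.257, 0.966, -0.003]
force: [-0.6, 0.3, -0.0]
gripper_width: 0.524
grip_force: 0.0
```

```bash
python3 go.py .4709 .2108 .046 -30; python3 -c "
from h import *
I={'scene':cams.camera('scene')}; J={'scene':cv2.imread('pics/scene0.png')}
d=cv2.absdiff(I['scene'],J['scene']).max(2)
cv2.imwrite('pics/s2.png',np.hstack([cv2.resize(i['scene'][170:270,190:330],(400,286),interpolation=2) for i in (J,I)]))"
```

```text
t 4.15 pos [0.4654 0.2098 0.1164] yaw 150.2 F [-0.6  0.3 -0. ] w 0.524 grip 0.0
shift cm, current frame [-0.47  0.41  7.03]  after turn [-0.42  0.36  7.04]  turn [-0.008 -0.007  0.003] j [ 0.32 -0.1   2.04 -0.    1.22 -0.73]
```

View pics/s2.png

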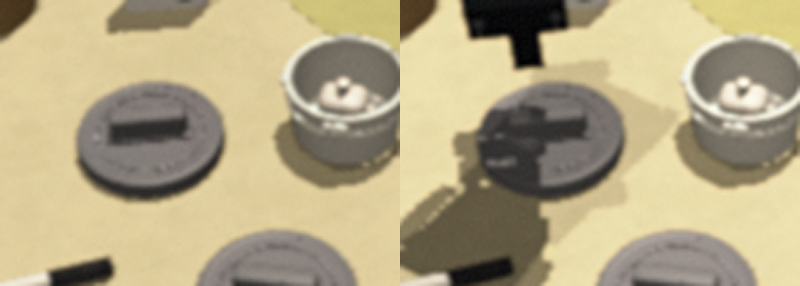

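The lid hasn't moved between the two shots. I'll descend and grip.

Emit:
apply_moves(targets=[-0.2,0.1,2,0,0,0,0,0,2,0,0,0,0,0,2,0,0,0,0,0,1,0,0,0,0,0,0.4,0,0,0,0,0,0,0,0,0], claw=0.55)

```text
time_s: 4.8
eef_pos: [0.4715, 0.2109, 0.0481]
tool_rot: [-0.0, 0.257, 0.966, -0.0]
force: [-0.4, -0.4, -0.3]
gripper_width: 0.55
grip_force: 0.0
```

```bash
python3 go.py .4709 .2108 .046 -30
```

```text
t 4.8 pos [0.4715 0.2109 0.0481] yaw 150.2 F [-0.4 -0.4 -0.3] w 0.55 grip 0.0
shift cm, current frame [ 0.04 -0.04  0.21]  after turn [ 0.04 -0.04  0.21]  turn [-0.    -0.     0.003] j [ 0.32 -0.01  2.08 -0.    1.07 -0.73]
```

Emit:
apply_moves(targets=[0,0,0.15,0,0,0,0,0,0,0,0,0,0,0,0,0,0,0,0,0,0,0,0,0,0,0,0,0,0,0,0,0,0,0,0,0,0,0,0,0,0,0,0,0,0,0,0,0], claw=0)

```text
time_s: 5.6
eef_pos: [0.4713, 0.2109, 0.0463]
tool_rot: [-0.0, 0.257, 0.966, -0.0]
force: [0.3, -0.9, -1.2]
gripper_width: 0.007
grip_force: 0.0
```

Emit:
apply_moves(targets=[0,0,0,0,0,0,0,0,-1,0,0,0,0,0,-2,0,0,0,0,0,-3,0,0,0,0,0,-4,0,0,0,0,0,-3.4,0,0,0,0,0,-2,0,0,0,0,0,0,0,0,0,0,0,0,0,0,0])

```text
time_s: 6.5
eef_pos: [0.4713, 0.2109, 0.2004]
tool_rot: [0.0, 0.257, 0.966, 0.0]
force: [0.2, 0.1, 0.2]
gripper_width: 0.005
grip_force: 0.0
```

```bash
python3 go.py .607 -.1535 .2 -30
```

```text
t 6.5 pos [0.4713 0.2109 0.2004] yaw 150.2 F [0.2 0.1 0.2] w 0.005 grip 0.0
shift cm, current frame [-29.9  -24.85   0.04]  after turn [-29.97 -24.77   0.04]  turn [0.    0.    0.003] j [ 0.32 -0.17  1.95 -0.    1.36 -0.73]
```

The gripper closed fully, so it missed the bar. I need to look.

```bash
python3 -c "
from h import *
I=cams.camera('scene');J=cams.camera('top')
cv2.imwrite('pics/s3.png',np.hstack([cv2.resize(I[170:270,190:330],(400,286),interpolation=2),cv2.resize(J[222:322,160:300],(400,286),interpolation=2)]))
print(proj('scene',[[.4713,.2109,.2],[.4713,.2109,.04]]),proj('top',[[.4713,.2109,.2]]))"
```

```text
[[231.56790312 155.60801316]
 [240.67061053 209.523222  ]] [[208.52862169 272.97639688]]
```

View pics/s3.png

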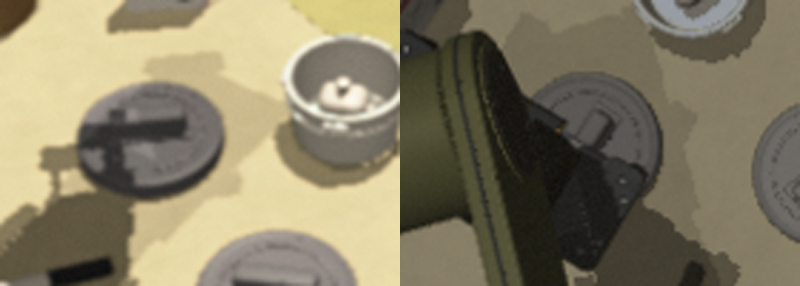

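The lid is still in place and its bar projects where I expected it. The gripper may sit higher than I think, so I'll find out by touch: closed fingers, straight down on the bar.

Emit:
apply_moves(targets=[0,0,3,0,0,0,0,0,4,0,0,0,0,0,3,0,0,0,0,0,2,0,0,0,0,0,1,0,0,0,0,0,0,0,0,0,0,0,0.25,0,0,0,0,0,0.25,0,0,0,0,0,0,0,0,0])

```text
time_s: 7.5
eef_pos: [0.4719, 0.2111, 0.0662]
tool_rot: [0.001, 0.257, 0.966, 0.0]
force: [-0.4, 0.4, 0.6]
gripper_width: 0.006
grip_force: 0.0
```

Emit:
apply_moves(targets=[0,0,0.2,0,0,0,0,0,0,0,0,0])

```text
time_s: 7.7
eef_pos: [0.4715, 0.2109, 0.0636]
tool_rot: [0.0, 0.257, 0.966, 0.0]
force: [0.3, -0.2, -0.2]
gripper_width: 0.0
grip_force: 0.0
```

Emit:
apply_moves(targets=[0,0,0.2,0,0,0,0,0,0,0,0,0])

```text
time_s: 7.9
eef_pos: [0.4712, 0.2108, 0.0612]
tool_rot: [-0.0, 0.257, 0.966, -0.0]
force: [0.1, -0.1, -0.4]
gripper_width: 0.003
grip_force: 0.0
```

Emit:
apply_moves(targets=[0,0,0.2,0,0,0,0,0,0,0,0,0])

```text
time_s: 8.1
eef_pos: [0.4711, 0.2108, 0.0591]
tool_rot: [-0.0, 0.257, 0.966, -0.0]
force: [-0.5, 1.1, 0.3]
gripper_width: 0.002
grip_force: 0.0
```

Emit:
apply_moves(targets=[0,0,0.3,0,0,0,0,0,0.3,0,0,0,0,0,0.3,0,0,0,0,0,0,0,0,0])

```text
time_s: 8.5
eef_pos: [0.4708, 0.2107, 0.0496]
tool_rot: [-0.001, 0.257, 0.966, -0.0]
force: [0.0, 0.7, -0.0]
gripper_width: 0.001
grip_force: 0.0
```

Emit:
apply_moves(targets=[0,0,0.3,0,0,0,0,0,0,0,0,0])

```text
time_s: 8.7
eef_pos: [0.4711, 0.2108, 0.0469]
tool_rot: [-0.0, 0.257, 0.966, -0.0]
force: [0.3, -0.6, 0.6]
gripper_width: 0.005
grip_force: 0.0
```

Emit:
apply_moves(targets=[0,0,0.3,0,0,0,0,0,0,0,0,0])

```text
time_s: 8.9
eef_pos: [0.4711, 0.2108, 0.0439]
tool_rot: [-0.0, 0.257, 0.966, -0.0]
force: [-0.7, -0.3, 0.5]
gripper_width: 0.009
grip_force: 0.0
```

```bash
python3 -c "
from h import *
from scipy.spatial.transform import Rotation as R
s=sensors.read_state();print(s['eef_pos'],s['force'])
I=cams.camera('scene')[130:270,180:320];I=cv2.resize(I,(560,560),interpolation=2)
M=R.from_quat(s['tool_rot'][[1,2,3,0]]).as_matrix();p=s['eef_pos']
for d,c in(([0,0,.025],(0,0,255)),([0,0,0],(0,255,0)),([0,.09,-.053],(255,0,0)),([0,-.09,-.053],(255,255,0))):
  u=(proj('scene',p+M@np.array(d))[0]-[180,130])*4
  cv2.circle(I,tuple(int(v) for v in u),4,c,1)
cv2.imwrite('pics/s4.png',I)"
```

```text
[0.47106629 0.21078976 0.0439371 ] [-0.67504671 -0.32842138  0.48703594]
```

View pics/s4.png

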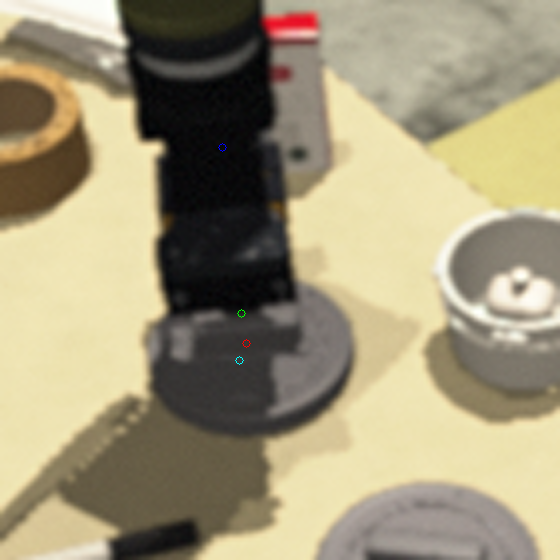

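```bash
python3 -c "
from h import *
for z in(.25,.28,.31): print(z,unproj('top',244,281.5,z),unproj('top',223,316.5,z))
a=np.radians(150.2);x=np.array([np.cos(a),np.sin(a)]);y=np.array([np.sin(a),-np.cos(a)])
print(x,y)
t=np.array([.4713,.2109])
for s in(1,-1):print(t+s*.0375*x-.09*y)
print(proj('top',[0,0,0]),proj('scene',[0,0,0.]))
"
```

```text
0.25 [0.45     0.024875] [0.38959038 0.1695176 ]
0.28 [0.45     0.024875] [0.39263895 0.16359004]
0.31 [0.45507812 0.02526367] [0.4       0.0253125]
[-0.86776545  0.49697396] [0.49697396 0.86776545]
[0.39403114 0.15143763]
[0.45911355 0.11416459]
[[309.98812374 466.36256159]] [[ 81.75300456 413.8280036 ]]
```

The picture shows the gripper body's lower edge near (230,305), while its near end should be at (239,360). Either it sits higher than reported or it is off to the side. I'll keep lowering gently until something touches.

Emit:
apply_moves(targets=[0,0,0.3,0,0,0,0,0,0,0,0,0])

```text
time_s: 9.15
eef_pos: [0.471, 0.2108, 0.0409]
tool_rot: [-0.0, 0.257, 0.966, -0.0]
force: [-0.0, 0.2, 1.1]
gripper_width: 0.002
grip_force: 0.0
```

Emit:
apply_moves(targets=[0,0,0.2,0,0,0,0,0,0,0,0,0])

```text
time_s: 9.35
eef_pos: [0.4711, 0.2108, 0.0391]
tool_rot: [-0.0, 0.257, 0.966, -0.0]
force: [-0.3, 0.5, 0.0]
gripper_width: 0.003
grip_force: 0.0
```

Emit:
apply_moves(targets=[0,0,0.3,0,0,0,0,0,0,0,0,0])

```text
time_s: 9.55
eef_pos: [0.471, 0.2108, 0.0359]
tool_rot: [-0.0, 0.257, 0.966, -0.0]
force: [0.2, -0.1, 0.4]
gripper_width: 0.006
grip_force: 0.0
```

Emit:
apply_moves(targets=[0,0,0.3,0,0,0,0,0,0,0,0,0])

```text
time_s: 9.75
eef_pos: [0.4718, 0.211, 0.034]
tool_rot: [0.0, 0.257, 0.966, 0.0]
force: [-0.9, -0.7, 4.2]
gripper_width: 0.005
grip_force: 1.9
```

Emit:
apply_moves(targets=[0,0,0.3,0,0,0,0,0,0,0,0,0])

```text
time_s: 9.95
eef_pos: [0.4719, 0.211, 0.0338]
tool_rot: [-0.0, 0.257, 0.966, -0.0]
force: [-10.2, -3.1, 22.2]
gripper_width: 0.003
grip_force: 11.0
```

Emit:
apply_moves(targets=[0,0,0.3,0,0,0,0,0,0,0,0,0])

```text
time_s: 10.15
eef_pos: [0.4719, 0.2111, 0.0337]
tool_rot: [-0.001, 0.257, 0.966, -0.001]
force: [-18.0, -6.9, 39.2]
gripper_width: 0.002
grip_force: 20.0
```

Contact came at a reported TCP height of 0.034, so the tool sits about 31 mm higher than reported if that was the bar top at 40 mm. I'll back off, open, and grip at a reported 0.015 or so.

Emit:
apply_moves(targets=[0,0,-0.6,0,0,0,0,0,-1,0,0,0,0,0,-2,0,0,0,0,0,-0.5,0,0,0,0,0,0,0,0,0,0,0,0,0,0,0,0,0,0,0,0,0], claw=0.6)

```text
time_s: 10.85
eef_pos: [0.4706, 0.2106, 0.0671]
tool_rot: [-0.001, 0.257, 0.966, -0.001]
force: [0.2, -0.1, -0.1]
gripper_width: 0.535
grip_force: 0.0
```

```bash
python3 go.py .4709 .2108 .016 -30; python3 -c "
from h import *
I=cams.camera('scene')[130:270,180:320]
cv2.imwrite('pics/s5.png',cv2.resize(np.clip(I.astype(float)*1.6,0,255).astype(np.uint8),(590,590),interpolation=2))"
```

```text
t 10.85 pos [0.4706 0.2106 0.0671] yaw 150.2 F [ 0.2 -0.1 -0.1] w 0.535 grip 0.0
shift cm, current frame [-0.03  0.04  5.11]  after turn [-0.02  0.03  5.11]  turn [-0.002 -0.001  0.003] j [ 0.32 -0.04  2.07 -0.    1.11 -0.73]
```

View pics/s5.png

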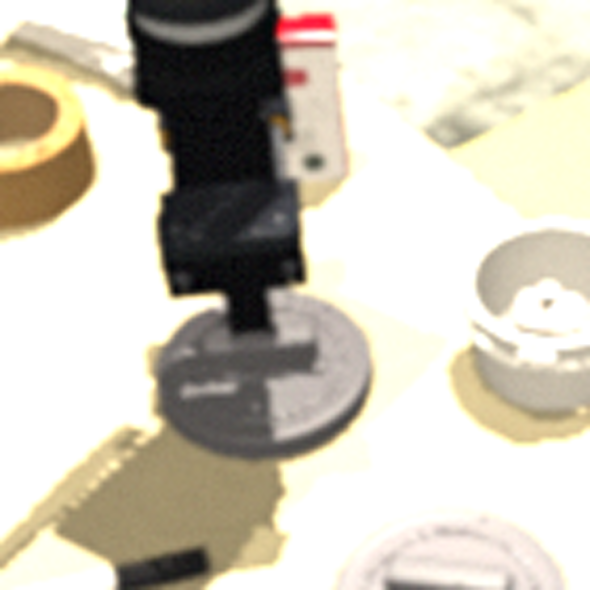

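The near fingertip's lower end is at about (250,332) in this crop, which is (239.3,208.8) in the full picture. The lid's bar is below it, untouched. I'll compare with the projected tip.

```bash
python3 -c "
from h import *
y=np.array([.497,.868,0]);t=np.array([.4706,.2106,.0671-.025])
for dz in(0,.02,.031):
  for dy in(0,.01,.02,.03): print(dz,dy,proj('scene',t-y*(.0254+.006)+y*dy+[0,0,dz])[0])
"
```

```text
0 0 [241.20739579 218.49466717]
0 0.01 [240.9424671  215.46098961]
0 0.02 [240.68084935 212.46578527]
0 0.03 [240.42248035 209.50832092]
0.02 0 [240.17272909 212.44681402]
0.02 0.01 [239.91045273 209.4070882 ]
0.02 0.02 [239.65150133 206.40647069]
0.02 0.03 [239.39581155 203.4442056 ]
0.031 0 [239.59023276 209.04250483]
0.031 0.01 [239.32953455 205.99987304]
0.031 0.02 [239.07216765 202.99670145]
0.031 0.03 [238.81806812 200.03222138]
```

A 31 mm height bias with no sideways error matches. From here true z is reported z + 0.031. Descend and grip.

Emit:
apply_moves(targets=[0,0,1.5,0,0,0,0,0,1.5,0,0,0,0,0,1,0,0,0,0,0,0.7,0,0,0,0,0,0.4,0,0,0,0,0,0,0,0,0])

```text
time_s: 11.5
eef_pos: [0.4709, 0.2107, 0.0165]
tool_rot: [-0.001, 0.257, 0.966, -0.0]
force: [-0.6, -0.3, 0.6]
gripper_width: 0.599
grip_force: 0.0
```

Emit:
apply_moves(targets=[0,0,0,0,0,0,0,0,0,0,0,0,0,0,0,0,0,0,0,0,0,0,0,0,0,0,0,0,0,0,0,0,0,0,0,0,0,0,0,0,0,0], claw=0, force=50)

```text
time_s: 12.2
eef_pos: [0.4716, 0.211, 0.0176]
tool_rot: [0.0, 0.257, 0.966, 0.0]
force: [-0.2, 0.9, 1.7]
gripper_width: 0.187
grip_force: 49.8
```

Gripped, with the opening reading the bar's width. I'll lift and carry it to the tub.

Emit:
apply_moves(targets=[0,0,-1,0,0,0,0,0,-2,0,0,0,0,0,-3,0,0,0,0,0,-4,0,0,0,0,0,-3,0,0,0,0,0,-0.5,0,0,0,0,0,0,0,0,0])

```text
time_s: 12.9
eef_pos: [0.4719, 0.211, 0.1536]
tool_rot: [0.001, 0.257, 0.966, 0.001]
force: [-1.2, 0.4, -0.2]
gripper_width: 0.187
grip_force: 49.8
```

Emit:
apply_moves(targets=[-1.5,-1.2,0,0,0,0,-3,-2.5,0,0,0,0,-3.5,-2.9,0,0,0,0,-3.5,-2.9,0,0,0,0,-3.5,-2.9,0,0,0,0,-3.5,-2.9,0,0,0,0,-3.5,-2.9,0,0,0,0,-3.5,-2.9,0,0,0,0,-2.7,-2.3,0,0,0,0,-1.5,-1.2,0,0,0,0])

```text
time_s: 13.9
eef_pos: [0.6055, -0.1525, 0.1493]
tool_rot: [-0.002, 0.259, 0.966, 0.0]
force: [-0.2, 0.3, -0.5]
gripper_width: 0.188
grip_force: 49.8
```

Emit:
apply_moves(targets=[0,0,0,0,0,0,0,0,0,0,0,0,0,0,0,0,0,0])

```text
time_s: 14.2
eef_pos: [0.6059, -0.1487, 0.1516]
tool_rot: [-0.001, 0.257, 0.966, 0.0]
force: [0.2, 0.1, -0.9]
gripper_width: 0.188
grip_force: 49.8
```

```bash
python3 go.py .607 -.1535 .1 -30; python3 - <<'E'
from h import *
I={n:cams.camera(n) for n in C}
for n in I: cv2.imwrite(f"pics/hold_{n}.png",I[n])
s=sensors.read_state()['eef_pos']
for n in I: print(n,ring(I,[n],s[2]-.017+.018,.0625,s[:2]))
E
```

```text
t 14.2 pos [ 0.6059 -0.1487  0.1516] yaw 150.2 F [ 0.2  0.1 -0.9] w 0.188 grip 49.8057621717453
shift cm, current frame [-0.34 -0.36  5.16]  after turn [-0.34 -0.36  5.16]  turn [ 0.    -0.002  0.004] j [-0.33  0.11  1.76  0.    1.27 -1.38]
scene (np.float64(-21.815906524658203), array([ 0.59643828, -0.15671132]))
top (np.float64(-9.176186561584473), array([ 0.59996862, -0.14640912]))
```

Emit:
apply_moves(targets=[-0.3,-0.35,2,0,0,0,0,0,2,0,0,0,0,0,1.5,0,0,0,0,0,0.5,0,0,0,0,0,0,0,0,0,0,0,0,0,0,0])

```text
time_s: 14.9
eef_pos: [0.608, -0.1548, 0.0933]
tool_rot: [0.001, 0.257, 0.966, -0.0]
force: [-0.1, -0.4, 0.3]
gripper_width: 0.185
grip_force: 49.8
```

Emit:
apply_moves(targets=[0,0,0.3,0,0,0,0,0,0.2,0,0,0,0,0,0,0,0,0])

```text
time_s: 15.2
eef_pos: [0.6074, -0.1548, 0.0874]
tool_rot: [0.0, 0.257, 0.966, 0.0]
force: [-0.4, 0.6, -0.1]
gripper_width: 0.184
grip_force: 49.8
```

Emit:
apply_moves(targets=[0,0,0.3,0,0,0,0,0,0,0,0,0])

```text
time_s: 15.4
eef_pos: [0.6071, -0.1547, 0.0839]
tool_rot: [-0.0, 0.257, 0.966, 0.0]
force: [-0.3, 0.0, -0.8]
gripper_width: 0.183
grip_force: 49.8
```

Emit:
apply_moves(targets=[0,0,0.3,0,0,0,0,0,0,0,0,0])

```text
time_s: 15.6
eef_pos: [0.6071, -0.1547, 0.0807]
tool_rot: [-0.0, 0.257, 0.966, 0.0]
force: [0.0, 0.6, -1.0]
gripper_width: 0.188
grip_force: 49.8
```

Emit:
apply_moves(targets=[0.06,0.1,0.2,0,0,0,0,0,0,0,0,0])

```text
time_s: 15.8
eef_pos: [0.6072, -0.1535, 0.079]
tool_rot: [-0.0, 0.257, 0.966, 0.0]
force: [0.1, -0.2, -0.5]
gripper_width: 0.187
grip_force: 49.8
```

Emit:
apply_moves(targets=[0,0,0.2,0,0,0,0,0,0,0,0,0])

```text
time_s: 16.0
eef_pos: [0.6071, -0.1535, 0.077]
tool_rot: [-0.0, 0.257, 0.966, 0.0]
force: [-0.4, 0.3, -0.8]
gripper_width: 0.183
grip_force: 49.8
```

Emit:
apply_moves(targets=[0,0,0.2,0,0,0,0,0,0,0,0,0])

```text
time_s: 16.2
eef_pos: [0.6074, -0.1536, 0.0752]
tool_rot: [0.0, 0.257, 0.966, 0.0]
force: [0.4, 0.5, -0.4]
gripper_width: 0.185
grip_force: 49.8
```

Emit:
apply_moves(targets=[0,0,0.2,0,0,0,0,0,0,0,0,0])

```text
time_s: 16.4
eef_pos: [0.6077, -0.1535, 0.0746]
tool_rot: [-0.0, 0.258, 0.966, 0.0]
force: [-2.5, 1.6, 5.5]
gripper_width: 0.185
grip_force: 49.9
```

Emit:
apply_moves(targets=[0,0,0.3,0,0,0,0,0,0,0,0,0])

```text
time_s: 16.6
eef_pos: [0.6087, -0.1539, 0.0733]
tool_rot: [0.001, 0.257, 0.966, 0.0]
force: [-2.9, 1.9, 9.5]
gripper_width: 0.188
grip_force: 50.0
```

Emit:
apply_moves(targets=[0,0,0.3,0,0,0,0,0,0,0,0,0])

```text
time_s: 16.8
eef_pos: [0.6086, -0.1541, 0.0697]
tool_rot: [0.001, 0.257, 0.966, -0.0]
force: [-1.2, 1.0, 4.5]
gripper_width: 0.185
grip_force: 50.0
```

Emit:
apply_moves(targets=[0,0,0.3,0,0,0,0,0,0,0,0,0])

```text
time_s: 17.0
eef_pos: [0.6086, -0.1541, 0.0668]
tool_rot: [0.001, 0.257, 0.966, -0.0]
force: [-4.0, 1.6, 11.1]
gripper_width: 0.189
grip_force: 50.0
```

Emit:
apply_moves(targets=[0,0,0.3,0,0,0,0,0,0,0,0,0])

```text
time_s: 17.2
eef_pos: [0.6088, -0.1542, 0.0668]
tool_rot: [0.001, 0.257, 0.966, -0.0]
force: [-11.7, 4.1, 23.4]
gripper_width: 0.185
grip_force: 50.0
```

Emit:
apply_moves(targets=[0,0,0.3,0,0,0,0,0,0,0,0,0])

```text
time_s: 17.4
eef_pos: [0.609, -0.1542, 0.0668]
tool_rot: [0.001, 0.257, 0.966, -0.0]
force: [-17.6, 6.1, 38.4]
gripper_width: 0.185
grip_force: 50.0
```

Emit:
apply_moves(targets=[0,0,0.2,0,0,0,0,0,0,0,0,0])

```text
time_s: 17.6
eef_pos: [0.6091, -0.1542, 0.0668]
tool_rot: [0.001, 0.257, 0.966, -0.0]
force: [-21.8, 7.2, 45.2]
gripper_width: 0.183
grip_force: 50.0
```

Hard stop at 0.067, the home height, after a 9.5 N peak that then eased. To tell a snap from a loose fit, I'll lift a few millimetres and weigh it.

Emit:
apply_moves(targets=[0,0,-0.5,0,0,0,0,0,-0.5,0,0,0,0,0,-0.1,0,0,0,0,0,0,0,0,0])

```text
time_s: 18.0
eef_pos: [0.6074, -0.1536, 0.0671]
tool_rot: [-0.0, 0.257, 0.966, 0.0]
force: [-1.0, 0.9, 3.5]
gripper_width: 0.188
grip_force: 50.0
```

Emit:
apply_moves(targets=[0,0,-0.2,0,0,0,0,0,-0.2,0,0,0,0,0,0,0,0,0,0,0,0,0,0,0])

```text
time_s: 18.4
eef_pos: [0.6069, -0.1535, 0.0704]
tool_rot: [-0.001, 0.257, 0.966, 0.0]
force: [-0.1, -0.1, -4.2]
gripper_width: 0.185
grip_force: 50.0
```

```bash
python3 -c "
from h import *
f=[]
for i in range(8): cams.camera('top'); f.append(sensors.read_state()['force'])
print(np.mean(f,0),np.std(f,0),sensors.read_state()['eef_pos'])"
```

```text
[-0.12534573 -0.17614435 -4.26466514] [0.59992761 0.66937781 0.42561091] [ 0.60741778 -0.15364092  0.07138579]
```

4.3 N is more than the lid alone weighs. Lifting a little higher should confirm that the tub comes along.

Emit:
apply_moves(targets=[0,0,-0.4,0,0,0,0,0,-0.6,0,0,0,0,0,-0.5,0,0,0,0,0,0,0,0,0,0,0,0,0,0,0])

```text
time_s: 19.3
eef_pos: [0.6077, -0.1537, 0.0869]
tool_rot: [0.0, 0.257, 0.966, -0.0]
force: [0.8, 0.3, -5.4]
gripper_width: 0.184
grip_force: 50.0
```

```bash
python3 -c "
from h import *
f=[]
for i in range(6): I=cams.camera('scene'); f.append(sensors.read_state()['force'])
print(np.mean(f,0),sensors.read_state()['eef_pos']); cv2.imwrite('pics/s6.png',cv2.resize(I[200:330,320:460],(560,520),interpolation=2))"
```

```text
[ 0.21623432 -0.35603309 -4.0706291 ] [ 0.60719392 -0.15358873  0.08602938]
```

View pics/s6.png

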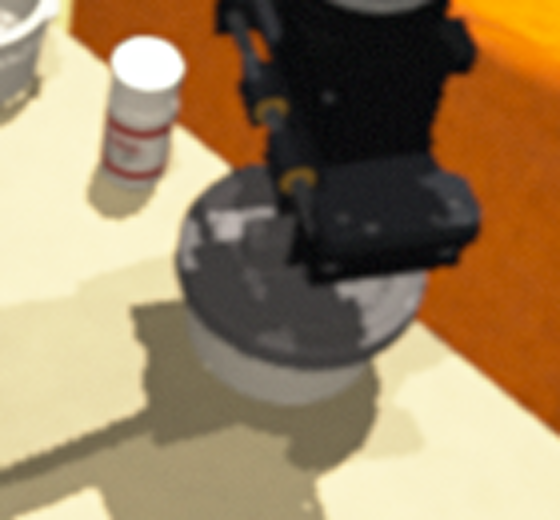

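The lid stays on the tub and the two lift together: still 4.1 N at 19 mm up, bottle upright at about (140,110). It's snapped on. I'll set it down, press it home once more and release.

Emit:
apply_moves(targets=[0,0,0.5,0,0,0,0,0,0.5,0,0,0,0,0,0.4,0,0,0,0,0,0.3,0,0,0,0,0,0.2,0,0,0,0,0,0.2,0,0,0,0,0,0.3,0,0,0,0,0,0.3,0,0,0,0,0,0,0,0,0])

```text
time_s: 20.5
eef_pos: [0.6076, -0.1536, 0.0673]
tool_rot: [-0.001, 0.257, 0.966, -0.0]
force: [-20.3, 7.1, 32.0]
gripper_width: 0.185
grip_force: 50.0
```

Emit:
apply_moves(targets=[0,0,0.3,0,0,0,0,0,0,0,0,0,0,0,-0.4,0,0,0,0,0,-0.5,0,0,0,0,0,0,0,0,0])

```text
time_s: 21.0
eef_pos: [0.6082, -0.1538, 0.0668]
tool_rot: [0.001, 0.257, 0.966, 0.0]
force: [-3.2, 1.1, 9.1]
gripper_width: 0.185
grip_force: 50.0
```

Emit:
apply_moves(targets=[0,0,0,0,0,0,0,0,0,0,0,0,0,0,0,0,0,0,0,0,0,0,0,0,0,0,0,0,0,0,0,0,0,0,0,0], claw=0.6)

```text
time_s: 21.6
eef_pos: [0.6074, -0.1536, 0.0652]
tool_rot: [-0.0, 0.257, 0.966, 0.0]
force: [-0.3, 0.6, -0.6]
gripper_width: 0.587
grip_force: 0.0
```

Emit:
apply_moves(targets=[0,0,-1,0,0,0,0,0,-2,0,0,0,0,0,-3,0,0,0,0,0,-4,0,0,0,0,0,-4,0,0,0,0,0,-4,0,0,0,0,0,-2,0,0,0,0,0,0,0,0,0,0,0,0,0,0,0,0,0,0,0,0,0])

```text
time_s: 22.6
eef_pos: [0.6064, -0.1533, 0.2629]
tool_rot: [-0.002, 0.258, 0.966, 0.0]
force: [-0.6, -0.7, -1.6]
gripper_width: 0.601
grip_force: 0.0
```

```bash
python3 - <<'E'
from h import *
I={n:cams.camera(n) for n in C}; cv2.imwrite("pics/end.png",I["top"])
for z in(.060,.067,.074,.081): print(z,[(n,round(a,1),np.round(b,4)) for n in C for a,b in[ring(I,[n],z,.0625,(.607,-.1535))]])
O=cv2.imread("pics/top0.png"); d=cv2.absdiff(I["top"],O).max(2)
for nm,u,v in[("bottle",318,205),("stapler",471,226),("cntTub",263,214),("M",309,282),("R",425,282),("carton",158,220)]: print(nm,d[v-14:v+14,u-14:u+14].mean().round(1))
E
```

```text
0.06 [('scene', np.float64(-29.6), array([ 0.6009, -0.1555])), ('top', np.float64(-8.0), array([ 0.5977, -0.1502]))]
0.067 [('scene', np.float64(-28.8), array([ 0.5969, -0.1584])), ('top', np.float64(-8.7), array([ 0.5983, -0.1498]))]
0.074 [('scene', np.float64(-27.4), array([ 0.5929, -0.1614])), ('top', np.float64(-9.5), array([ 0.6017, -0.1496]))]
0.081 [('scene', np.float64(-25.4), array([ 0.5891, -0.1647])), ('top', np.float64(-10.4), array([ 0.6016, -0.1487]))]
bottle 13.5
stapler 40.4
cntTub 13.8
M 9.4
R 33.0
carton 11.6
```

```bash
python3 - <<'E'
from h import *
I=cams.camera("scene");O=cv2.imread("pics/scene0.png")
h=lambda p,u,v:cv2.cvtColor(p,40)[v-40:v+40,u-30:u+30]
a,b=[(lambda q:np.argwhere((q[...,0]>95)&(q[...,0]<125)&(q[...,1]>120)))(h(p,479,370)) for p in(O,I)]
print("stapler blue centroid",a.mean(0),len(a),b.mean(0),len(b))
d=cv2.absdiff(I,O).max(2)
for nm,u,v in[("bottle",355,229),("M",287,275),("R",382,370),("carton",246,155)]: print(nm,d[v-14:v+14,u-14:u+14].mean().round(1))
s=sensors.read_state();print(s["time_s"],s["eef_pos"])
E
```

```text
stapler blue centroid [35.66339066 30.3968059 ] 814 [35.64552239 30.40298507] 804
bottle 20.3
M 11.2
R 29.2
carton 19.5
22.75 [ 0.60659379 -0.15338217  0.26305315]
```

The stapler hasn't moved, and the other differences look like the arm's shadow. I'll hand the job in.

```bash
python3 -c "
from bench import robot
print(robot.close_job())"
```

```text
the job is handed in; nothing more can be done
None
```

I snapped the left lid, the first one I tried, home on the roll's tub and handed the job in at about 23 s; lifting it brought the tub along, though I got no clear camera check of how centred and level it sits, and the other two lids were never touched.

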